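Refill the socket rail in order of size

ROBOT

A 7-joint arm with a two-finger parallel gripper is mounted at the origin on the work surface. World frame = base frame: x ahead of the robot, y to its left, z up, the work surface at z = 0. Lengths are in m, angles in degrees, forces in N, time in s.
With the tool pointing down it reaches from about 0.425 to 0.825 m from the base axis. Payload 3.6 kg.
Tool frame: the origin (TCP) lies midway between the tips of the shut fingers; the grasp point (between the pads) lies 19 mm behind it (r.grasp_offset is the distance from the TCP to the grasp point, in m); z points along the fingers, y is the line along which they close (so a half turn about z gives the same grasp; the last joint's range is limited). The gripper opens to 93 mm and grips with 3 to 60 N. Pads are 15 mm wide; open, the fingers measure 128 mm over their backs; the gripper's body (75 mm by 188 mm) begins 65 mm behind the grasp point.
Start: joints at [-67.179, 35.231, -0.722, 81.555, 0.464, 63.22, -2.315], TCP at [0.268, 0.592, 0.219] pointing down, gripper open.
Joint ranges: [-178.69, 178.69], [-17.37, 117.87], [-77.05, 75.6], [15.02, 138.74], [-78.02, 258.01], [0.78, 113.62], [-162.83, 162.83]. Speed limits (degrees/s): [159.86, 159.86, 180, 180, 180, 180, 180].

INTERFACE

Orientations are given as a 3x3 rotation matrix whose columns are the frame's x, y, z axes.
In Python, from bench import r, imaging gives the robot as it stands. The module is installed in compiled form; this text tells all that it offers.
- The arm moves only by the tool drive_tool, never from a script. Its arguments are lists of equal length, an entry for each row: "travel": the shift along the tool's x, y, z in mm, a list of three; "roll": the turn about the tool's z in degrees. In form: {"travel": [[x, y, z], ...], "roll": [roll, ...]}. A call has 1 to 10 rows; each row is the pose to reach, as a shift and turn from the pose commanded when the call began, along the tool's axes at that moment; what a row does not reach only later rows make up. A row lasts 1/10 s, in which the tool goes at most 50 mm and 8.59 degrees, less where a joint would pass 70% of its speed; a pose out of reach is approached as far as the arm can. A call with a gripper value outside its range is refused whole. "hand" is the opening, from 0 (shut) to 1 (fully open), set as the call begins (left out, the last holds). The fingers move at their own pace and stop on an object; the grip force is fixed at half the most. Time passes only in rows, so rows that repeat a pose let the fingers close. It gives the time, the measured TCP pose, the force, the opening and the grip force at its end, in the units of the state.
- r.observe(): the state, without advancing time (a new reading comes with each control period).
- imaging.read_camera(name): name is "scene" or "top"; returns (picture, depth): 400x640x3 uint8, blue, green, red; 400x640 float32, m along the optical axis (not along the pixel's ray), 0 where there is no reading.
- imaging.camera_params(name): a dict with "camera_matrix" (3x3 intrinsics, pixels), "world_to_cam" (4x4, takes a point from world to camera coordinates). Camera axes: x right, y down, z forward; pixel columns grow to the right and rows downward; lengths in m; the calibration is good to about 2 mm. A picture is of the moment at which its call begins. camera_params takes no time and is no camera call.
- r.close_job(): hands the job in; it is judged then, once.
The state is a dict: "time_s": time; "qpos": joint angles; "qvel": joint speeds; "effort": joint torques, N m; "position": TCP position; "eef_rot": TCP orientation; "wrist_force": force on the tool from outside, world axes, zero at the start; "ft_torque": the same for the moment, N m; "width": opening from 0.0 (shut) to 1.0 (fully open); "finger_force": force on a finger pad.
Only numpy, scipy, OpenCV 4.12 (cv2) and the standard library are available. Lean on these libraries where they do the work, as an engineer would, in place of code of your own. Each camera call takes 0.05 s, during which the arm holds its last target. There are 200 camera calls.

TASK

Put the four loose sockets back on the socket rail, one over each free peg, open end down as they stand now and fully down on the bar, so that the whole row grows step by step from the smallest socket to the largest, which already stand at its two ends. Leave those two end sockets where they are.

Things in the scene. Friction and masses are not known exactly. Their poses are not given: they have to be found in the camera images.
- socket_43: Loose bright-steel socket, 54 mm tall, standing on its open end: lower part 43 mm in diameter, 28 mm high (hex well 28 mm across flats, 28 mm deep, open below), then a shoulder and a round drive collar, 34 mm in diameter, 26 mm high, black square hole on top. Grip the collar from above, fingertips just over the shoulder. Origin: centre of underside; z up; yaw is free. 0.28 kg.
- socket_51: Loose bright-steel socket, 56 mm tall, standing on its open end: lower part 51 mm in diameter, 30 mm high (hex well 33 mm across flats, 30 mm deep, open below), then a shoulder and a round drive collar, 34 mm in diameter, 26 mm high, black square hole on top. Grip the collar from above, fingertips just over the shoulder. Origin: centre of underside; z up; yaw is free. 0.40 kg.
- socket_59: Loose bright-steel socket, 58 mm tall, standing on its open end: lower part 59 mm in diameter, 32 mm high (hex well 38 mm across flats, 32 mm deep, open below), then a shoulder and a round drive collar, 34 mm in diameter, 26 mm high, black square hole on top. Grip the collar from above, fingertips just over the shoulder. Origin: centre of underside; z up; yaw is free. 0.52 kg.
- socket_67: Loose bright-steel socket, 60 mm tall, standing on its open end: lower part 67 mm in diameter, 34 mm high (hex well 44 mm across flats, 34 mm deep, open below), then a shoulder and a round drive collar, 34 mm in diameter, 26 mm high, black square hole on top. Grip the collar from above, fingertips just over the shoulder. Origin: centre of underside; z up; yaw is free. 0.66 kg.
- end_small: The smallest socket of the set, already standing over the peg at one end of the rail (either end): 36 mm diameter below, 34 mm collar, 52 mm tall. Origin: centre of its underside, on the bar's top face. To be left where it is.
- end_large: The largest socket of the set, already standing over the peg at the other end of the rail: 72 mm diameter below, 34 mm collar, 64 mm tall. Origin: centre of its underside, on the bar's top face. To be left where it is.
- peg_a: Free steel peg, 18 mm in diameter, 22 mm tall, round-nosed, on the fixed socket rail (aluminium bar 70 x 515 mm, 16 mm high). Origin: foot of the peg on the bar's top face; z up, y along the bar. Pegs a, b, c, d follow in this order along y, about 84 mm apart, between two end pegs that carry the smallest and the largest socket, either way round.
- peg_b: Free steel peg, 18 mm in diameter, 22 mm tall, round-nosed, on the fixed socket rail (aluminium bar 70 x 515 mm, 16 mm high). Origin: foot of the peg on the bar's top face; z up, y along the bar. Pegs a, b, c, d follow in this order along y, about 84 mm apart, between two end pegs that carry the smallest and the largest socket, either way round.
- peg_c: Free steel peg, 18 mm in diameter, 22 mm tall, round-nosed, on the fixed socket rail (aluminium bar 70 x 515 mm, 16 mm high). Origin: foot of the peg on the bar's top face; z up, y along the bar. Pegs a, b, c, d follow in this order along y, about 84 mm apart, between two end pegs that carry the smallest and the largest socket, either way round.
- peg_d: Free steel peg, 18 mm in diameter, 22 mm tall, round-nosed, on the fixed socket rail (aluminium bar 70 x 515 mm, 16 mm high). Origin: foot of the peg on the bar's top face; z up, y along the bar. Pegs a, b, c, d follow in this order along y, about 84 mm apart, between two end pegs that carry the smallest and the largest socket, either way round.
Things that resemble listed ones, but are neither listed nor needed, are in the scene too. What is shaped like the socket_51 but pink or purple is not meant.

How it is judged (in metres and radians):
At the end, for the whole second after the job is handed in: Counted from the end where the smallest socket stands, the 43, 51, 59 and 67 mm sockets stand over the four pegs in that order: each within 16 mm of its peg's axis, its underside within 4 mm of the bar's top face, upright within 4 degrees (0.07 rad), all six at rest (under 0.02 m/s) (((horizontal distance between end_small and peg_a below 0.12 m and horizontal distance between socket_43 and peg_a below 0.016 m and z of socket_43 in the frame of peg_a between -0.004 and 0.004 m and horizontal distance between socket_51 and peg_b below 0.016 m and z of socket_51 in the frame of peg_b between -0.004 and 0.004 m and horizontal distance between socket_59 and peg_c below 0.016 m and z of socket_59 in the frame of peg_c between -0.004 and 0.004 m and horizontal distance between socket_67 and peg_d below 0.016 m and z of socket_67 in the frame of peg_d between -0.004 and 0.004 m) or (horizontal distance between end_small and peg_d below 0.12 m and horizontal distance between socket_43 and peg_d below 0.016 m and z of socket_43 in the frame of peg_d between -0.004 and 0.004 m and horizontal distance between socket_51 and peg_c below 0.016 m and z of socket_51 in the frame of peg_c between -0.004 and 0.004 m and horizontal distance between socket_59 and peg_b below 0.016 m and z of socket_59 in the frame of peg_b between -0.004 and 0.004 m and horizontal distance between socket_67 and peg_a below 0.016 m and z of socket_67 in the frame of peg_a between -0.004 and 0.004 m)) and angle between each of socket_43, socket_51, socket_59, socket_67, end_small, end_large's own z axis and vertical below 0.07 rad and linear speed of each of socket_43, socket_51, socket_59, socket_67, end_small, end_large below 0.02 m/s); the robot touches nothing.
It fails at once if an end socket is displaced by more than 15 mm (distance of any of end_small, end_large from where it was at the start of the episode above 0.015 m).
It also fails if it takes over 106 s, if anything falls off the work surface, if the arm or the gripper's body presses on something with over 40 N, if the wrist force passes 120 N, or if a joint passes its speed limit or range.

## Working session

There is one attempt and no reset: what is moved stays moved. The work goes in short steps, Python scripts to look and compute and a tool call to move; the robot and the scene stay as the last step left them, time stands still between calls to the robot, and variables do not carry over. Pictures are saved under pics/ and viewed, at most 14 in all, crops included, and the job is handed in when it is done.

Besides the shell and the picture viewer there is one more tool, called after ">>>" by a JSON object that holds its "fn" and its "kwargs". drive_tool: Moves the arm, as the interface text tells. Its arguments: {"type":"object","properties":{"travel":{"type":"array"},"roll":{"type":"array"},"hand":{"type":"number"}},"required":["travel","roll"]}

```bash
mkdir -p pics; python3 - <<'E'
from bench import r, imaging
import cv2,numpy as np
for n in("top","scene"):
    p,d=imaging.read_camera(n); cv2.imwrite(f"pics/{n}0.png",p); np.save(f"{n}0.npy",d)
    c=imaging.camera_params(n); print(c)
o=r.observe(); print(o['time_s'],o['position'],o['eef_rot'],o['width'],r.grasp_offset)
E
```

```text
{'camera_matrix': array([[510.41535208,   0.        , 327.12034489],
       [  0.        , 510.41535208, 189.91221238],
       [  0.        ,   0.        ,   1.        ]]), 'world_to_cam': array([[ 0.0452383 , -0.9989685 ,  0.00392738, -0.06612096],
       [-0.97814895, -0.04509339, -0.20295621,  0.51466654],
       [ 0.20292396,  0.00533983, -0.97917994,  1.26539126],
       [ 0.        ,  0.        ,  0.        ,  1.        ]])}
{'camera_matrix': array([[393.28478089,   0.        , 316.35994752],
       [  0.        , 393.28478089, 197.1650172 ],
       [  0.        ,   0.        ,   1.        ]]), 'world_to_cam': array([[-0.72909429,  0.684409  ,  0.00241565,  0.39324535],
       [ 0.41030724,  0.43991582, -0.79882542, -0.15302248],
       [-0.54778599, -0.58142789, -0.60155808,  1.22723398],
       [ 0.        ,  0.        ,  0.        ,  1.        ]])}
0.1 [0.26755519 0.5916125  0.2176208 ] [[-9.11168366e-01  4.12033176e-01 -9.32871728e-04]
 [ 4.12034232e-01  9.11166019e-01 -2.06833225e-03]
 [-2.22048748e-06 -2.26897400e-03 -9.99997426e-01]] 0.9956248963534876 0.0188
```

View pics/top0.png

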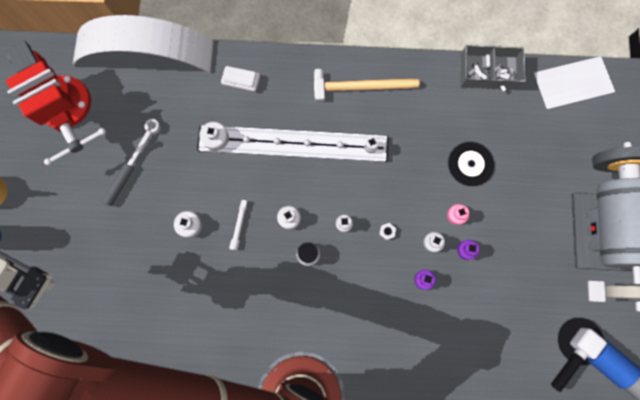

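View pics/scene0.png

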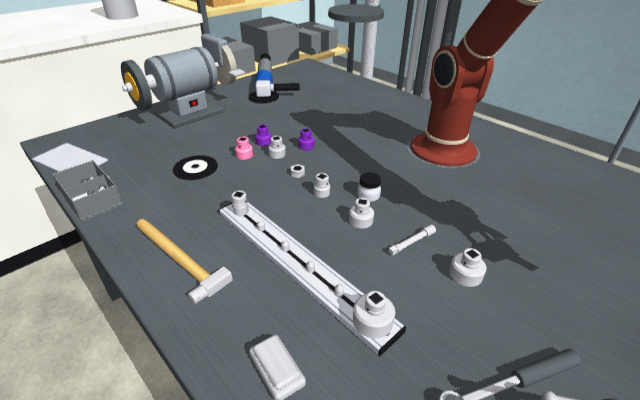

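Top view, left is +y. The large end is at (213,135), the small end at (373,145), and the free pegs are at about (246,138), (277,140), (308,142) and (341,144).

What could be taken for a loose socket:
- Bright steel: (187,223) is likely the 67, (288,216) the 59, (434,241) the 51 and (344,223) the 43.
- Not wanted: nut (388,231), black-topped round (308,253), pink (459,213), purple (469,249) and purple (425,280).

Next I'll measure them and check one crop.

```bash
cat > h.py <<'E'
import numpy as np,cv2
from bench import r,imaging
def cloud(d,n):
    c=imaging.camera_params(n);K=c['camera_matrix'];T=np.linalg.inv(c['world_to_cam'])
    v,u=np.mgrid[:400,:640]
    P=np.stack([(u-K[0,2])/K[0,0]*d,(v-K[1,2])/K[1,1]*d,d],-1)
    return P@T[:3,:3].T+T[:3,3]
def ray(uv,z,n):
    c=imaging.camera_params(n);K=c['camera_matrix'];T=np.linalg.inv(c['world_to_cam'])
    w=T[:3,:3]@np.linalg.solve(K,[uv[0],uv[1],1.]);o=T[:3,3];return o+w*(z-o[2])/w[2]
def blobs(W,zlo,zhi,box,amin=15):
    u0,v0,u1,v1=box;m=np.zeros(W.shape[:2],np.uint8)
    m[v0:v1,u0:u1]=((W[...,2]>zlo)&(W[...,2]<zhi))[v0:v1,u0:u1]
    k,l,s,c=cv2.connectedComponentsWithStats(m)
    return [(c[i],s[i],l==i) for i in range(1,k) if s[i,4]>=amin]
E
python3 - <<'E'
from h import *
d=np.load('top0.npy');W=cloud(d,'top');p=cv2.imread('pics/top0.png')
print("table z",np.median(W[180:200,250:400,2]))
for c,s,m in blobs(W,.012,.09,(165,190,490,300)):
    zt=np.percentile(W[m][:,2],90); t=m&(W[...,2]>zt-.006)
    u=np.argwhere(t)[:,::-1].mean(0)
    print('loose',c.round(),s[2:],'ztop',zt.round(4),'collar uv',u.round(1),'depth xy',W[t][:,:2].mean(0).round(4),'ray',ray(u,zt,'top')[:2].round(4),'n',t.sum(), 'ext lower',np.ptp(W[m],axis=0).round(3),'bgr',p[m].mean(0).round())
print('ends')
for c,s,m in blobs(W,.05,.1,(190,110,400,170)):
    u=np.argwhere(m)[:,::-1].mean(0);print(u.round(1),W[m].mean(0).round(4),W[m][:,2].max().round(4),s[4])
print('pegs')
for c,s,m in blobs(W,.022,.045,(230,120,362,165),6):
    t=m&(W[...,2]>.030);print(c.round(1),W[m].mean(0).round(4),W[t].mean(0).round(4),W[m][:,2].max().round(4),s[4])
print('bar z',np.median(W[128:160,250:340,2]))
cv2.imwrite('pics/crop.png',cv2.resize(p[110:290,170:480],None,fx=2.5,fy=2.5,interpolation=2))
E
```

```text
table z 0.0007461192251828619
loose [239. 226.] [ 17  50 292] ztop 0.0228 collar uv [238.1 226.7] depth xy [0.4156 0.185 ] ray [0.415  0.1846] n 186 ext lower [0.13  0.034 0.016] bgr [209. 203. 206.]
loose [458. 213.] [ 21  20 322] ztop 0.0582 collar uv [461.7 211.2] depth xy [ 0.4768 -0.3888] ray [ 0.4765 -0.3883] n 131 ext lower [0.05  0.051 0.051] bgr [178. 143. 225.]
loose [289. 217.] [ 23  23 407] ztop 0.0601 collar uv [288.  214.5] depth xy [0.4474 0.054 ] ray [0.4472 0.0539] n 137 ext lower [0.057 0.057 0.052] bgr [192. 187. 190.]
loose [188. 223.] [ 28  26 561] ztop 0.0613 collar uv [184.2 221.5] depth xy [0.4173 0.3152] ray [0.4172 0.315 ] n 140 ext lower [0.065 0.067 0.057] bgr [189. 184. 186.]
loose [344. 223.] [ 17  16 216] ztop 0.0574 collar uv [344.8 220.8] depth xy [ 0.4385 -0.0911] ray [ 0.4381 -0.091 ] n 119 ext lower [0.04  0.042 0.049] bgr [176. 170. 173.]
loose [388. 230.] [ 16  16 181] ztop 0.0227 collar uv [387.8 230.5] depth xy [ 0.4233 -0.2052] ray [ 0.423  -0.2049] n 141 ext lower [0.041 0.039 0.015] bgr [177. 172. 174.]
loose [434. 241.] [ 21  20 319] ztop 0
[... 374 characters left out ...]
. ] depth xy [ 0.355 -0.001] ray [ 0.3548 -0.0011] n 309 ext lower [0.057 0.057 0.045] bgr [63. 58. 59.]
loose [425. 279.] [ 21  20 329] ztop 0.0586 collar uv [428.1 278.4] depth xy [ 0.3034 -0.3036] ray [ 0.3033 -0.3033] n 134 ext lower [0.048 0.049 0.053] bgr [163.  61. 123.]
ends
[213.3 133.7] [0.6519 0.2624 0.0617] 0.0869 517
[371.9 142.1] [ 0.6465 -0.1535  0.0674] 0.0754 146
pegs
[246.5 138.2] [0.6518 0.1791 0.0351] [0.6527 0.1796 0.037 ] 0.0416 37
[277.1 140.3] [0.6503 0.0973 0.0341] [0.6508 0.098  0.0365] 0.0422 42
[307.4 141.9] [0.6495 0.0162 0.0338] [0.6505 0.0168 0.0357] 0.0411 40
[340.1 143.7] [ 0.6485 -0.0714  0.0342] [ 0.6493 -0.0714  0.0361] 0.0415 39
bar z 0.015973815755795817
```

View pics/crop.png

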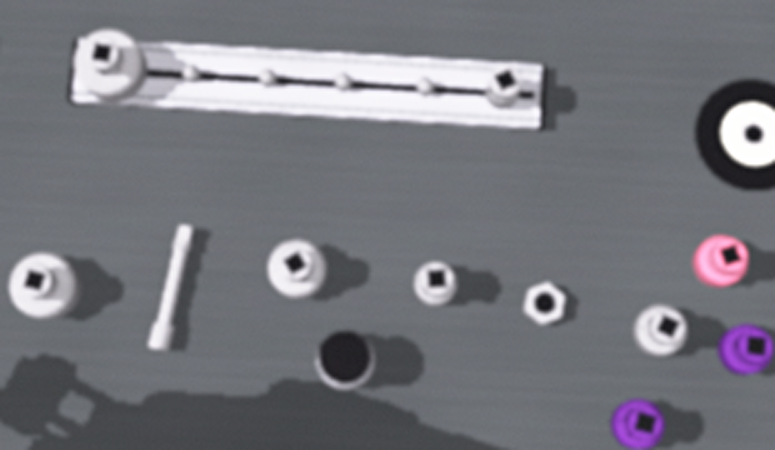

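Labels confirmed by extents: 67 (187,223), 59 (288,216), 51 white (434,241) and 43 (344,223). The small end is at -y, so 43→a, 51→b, 59→c and 67→d. Start with the 67: rotate so tool y = world x and tool x = world y.

>>> {"fn": "drive_tool", "kwargs": {"travel": [[-25,-19,0],[-50,-38,0],[-75,-57,0],[-100,-76,0],[-125,-95,0],[-150,-114,20],[-175,-133,40],[-200,-152,60],[-225,-171,80],[-250.5,-190,90]], "roll": [6.57,13.14,19.7,26.3,32.8,39.4,46,52.5,59.1,65.7], "hand": 1}}

```text
time_s: 1.1
position: [0.417, 0.3141, 0.1268]
eef_rot: [[0.005, 1.0, -0.003], [1.0, -0.005, -0.002], [-0.002, -0.003, -1.0]]
wrist_force: [0.8, -0.2, 0.2]
width: 1.001
finger_force: 0.0
```

```bash
python3 - <<'E'
from h import *
o=r.observe(); print(o['time_s'],o['position'],o['eef_rot'].round(3),o['qpos'],o['wrist_force'])
E
```

```text
1.1 [0.41697323 0.31410722 0.1268163 ] [[ 0.005  1.    -0.003]
 [ 1.    -0.005 -0.002]
 [-0.002 -0.003 -1.   ]] [-50.03167326  31.49279035  15.938062   109.13600687 -12.55530872
  41.25565992 -27.09108305] [ 0.78526783 -0.24019863  0.18402674]
```

>>> {"fn": "drive_tool", "kwargs": {"travel": [[1,0,20],[1,0,40],[1,0,60],[1,0,75],[1,0,84],[1,0,89],[1,0,89]], "roll": [0,0,0,0,0,0,0]}}

```text
time_s: 1.8
position: [0.4176, 0.3167, 0.0393]
eef_rot: [[0.001, 1.0, -0.001], [1.0, -0.001, -0.001], [-0.001, -0.001, -1.0]]
wrist_force: [-1.3, -0.9, 0.6]
width: 0.998
finger_force: 0.0
```

>>> {"fn": "drive_tool", "kwargs": {"travel": [[0,0,0],[0,0,0],[0,0,0],[0,0,0],[0,0,0],[0,0,0],[0,0,0],[0,0,0]], "roll": [0,0,0,0,0,0,0,0], "hand": 0}}

```text
time_s: 2.6
position: [0.4169, 0.3168, 0.0396]
eef_rot: [[0.001, 1.0, -0.002], [1.0, -0.001, -0.0], [-0.0, -0.002, -1.0]]
wrist_force: [-5.0, -0.6, 4.4]
width: 0.359
finger_force: 12.3
```

>>> {"fn": "drive_tool", "kwargs": {"travel": [[0,0,-5],[0,0,-20],[0,0,-40],[-15,0,-60],[-40,0,-70],[-70,15,-70],[-100,40,-70],[-125,70,-70],[-137,100,-70],[-137,120,-70]], "roll": [0,0,0,0,0,0,0,0,0,0]}}

```text
time_s: 3.6
position: [0.5397, 0.1751, 0.1093]
eef_rot: [[0.007, 1.0, 0.001], [1.0, -0.007, -0.003], [-0.003, 0.001, -1.0]]
wrist_force: [-0.6, 0.1, -4.2]
width: 0.361
finger_force: 30.0
```

>>> {"fn": "drive_tool", "kwargs": {"travel": [[0,25,0],[0,50,0],[0,75,0],[0,95,0],[0,109,0],[0,115.5,0],[0,115.5,0],[0,115.5,0]], "roll": [0,0,0,0,0,0,0,0]}}

```text
time_s: 4.4
position: [0.6517, 0.1797, 0.1088]
eef_rot: [[0.0, 1.0, -0.003], [1.0, -0.0, -0.0], [-0.0, -0.003, -1.0]]
wrist_force: [-0.8, -0.0, -5.0]
width: 0.358
finger_force: 30.0
```

```bash
python3 - <<'E'
from h import *
p,d=imaging.read_camera('scene');cv2.imwrite('pics/s1.png',p[180:400,180:480].repeat(2,0).repeat(2,1))
o=r.observe(); print(o['time_s'],o['position'],o['width'],o['finger_force'],o['wrist_force'])
E
```

```text
4.45 [0.65171924 0.179902   0.10912104] 0.35772662822492307 29.994772374629974 [-0.30247487 -0.43977326 -4.70567723]
```

View pics/s1.png

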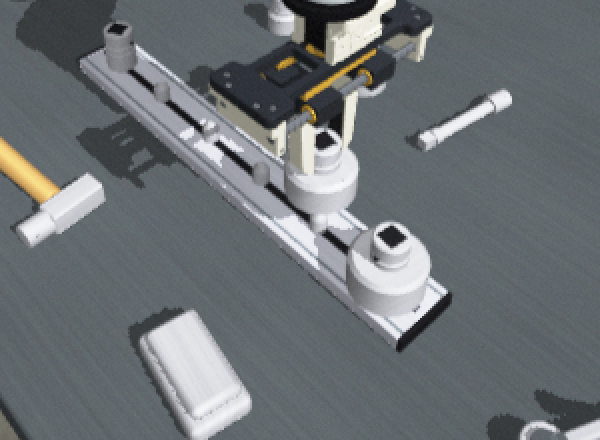

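The crop shows the 67 upright in the grip, directly above peg d at about (318,215). Lower it.

>>> {"fn": "drive_tool", "kwargs": {"travel": [[0,1.5,15],[0,1.5,28],[0,1.5,38],[0,1.5,46],[0,1.5,51],[0,1.5,53],[0,1.5,53]], "roll": [0,0,0,0,0,0,0]}}

```text
time_s: 5.15
position: [0.6548, 0.1797, 0.0565]
eef_rot: [[0.001, 1.0, -0.0], [1.0, -0.001, -0.0], [-0.0, -0.0, -1.0]]
wrist_force: [-0.1, 0.7, -5.4]
width: 0.359
finger_force: 30.0
```

>>> {"fn": "drive_tool", "kwargs": {"travel": [[0,0,0.5],[0,0,0.5],[0,0,0.5],[0,0,0.5],[0,0,0.5],[0,0,-15],[0,0,-35],[0,0,-60],[0,-25,-75],[-20,-60,-75]], "roll": [0,0,0,0,0,0,0,0,0,0], "hand": 1}}

```text
time_s: 6.15
position: [0.5974, 0.1636, 0.1353]
eef_rot: [[-0.004, 1.0, 0.009], [1.0, 0.004, 0.005], [0.005, 0.009, -1.0]]
wrist_force: [-0.1, 0.6, -0.5]
width: 0.998
finger_force: 0.0
```

>>> {"fn": "drive_tool", "kwargs": {"travel": [[-30,-40,0],[-60,-75,0],[-85,-105,0],[-100,-130,0],[-106,-144,20],[-106,-147,45],[-106,-147,70],[-106,-147,85],[-106,-147,94],[-106,-147,94]], "roll": [0,0,0,0,0,0,0,0,0,0]}}

```text
time_s: 7.15
position: [0.4478, 0.0538, 0.0375]
eef_rot: [[0.001, 1.0, -0.001], [1.0, -0.001, 0.0], [0.0, -0.001, -1.0]]
wrist_force: [-1.0, -0.2, -0.2]
width: 1.003
finger_force: 0.0
```

>>> {"fn": "drive_tool", "kwargs": {"travel": [[0,0,0],[0,0,0],[0,0,0],[0,0,0],[0,0,0],[0,0,0],[0,0,0],[0,0,0],[0,0,-5],[0,0,-20]], "roll": [0,0,0,0,0,0,0,0,0,0], "hand": 0}}

```text
time_s: 8.15
position: [0.4458, 0.0537, 0.0566]
eef_rot: [[0.001, 1.0, -0.005], [1.0, -0.001, -0.001], [-0.001, -0.005, -1.0]]
wrist_force: [0.2, -0.6, -5.9]
width: 0.359
finger_force: 30.0
```

>>> {"fn": "drive_tool", "kwargs": {"travel": [[0,0,-20],[5,10,-40],[15,30,-50],[25,55,-50],[35,85,-50],[44,115,-50],[44,145,-50],[44,170,-50],[44,190,-50],[44,200,-50]], "roll": [0,0,0,0,0,0,0,0,0,0]}}

```text
time_s: 9.15
position: [0.6481, 0.0973, 0.106]
eef_rot: [[0.001, 1.0, -0.002], [1.0, -0.001, -0.001], [-0.001, -0.002, -1.0]]
wrist_force: [-0.3, 0.3, -5.1]
width: 0.356
finger_force: 30.0
```

>>> {"fn": "drive_tool", "kwargs": {"travel": [[0,5,0],[0,5,10],[0,5,24],[0,5,36],[0,5,45],[0,5,50],[0,5,53],[0,5,53]], "roll": [0,0,0,0,0,0,0,0]}}

```text
time_s: 9.95
position: [0.6528, 0.0977, 0.0546]
eef_rot: [[0.001, 1.0, 0.0], [1.0, -0.001, -0.0], [-0.0, 0.0, -1.0]]
wrist_force: [-0.0, -0.1, -5.6]
width: 0.357
finger_force: 30.0
```

>>> {"fn": "drive_tool", "kwargs": {"travel": [[0,0,0.5],[0,0,0.5],[0,0,0.5],[0,0,0.5],[0,0,0.5],[0,0,-15],[0,0,-35],[0,0,-60],[-20,-20,-75],[-55,-40,-75]], "roll": [0,0,0,0,0,0,0,0,0,0], "hand": 1}}

```text
time_s: 10.95
position: [0.6149, 0.0461, 0.1333]
eef_rot: [[-0.006, 1.0, 0.008], [1.0, 0.006, 0.003], [0.003, 0.008, -1.0]]
wrist_force: [-0.9, -0.9, -1.4]
width: 0.997
finger_force: 0.0
```

>>> {"fn": "drive_tool", "kwargs": {"travel": [[-35,-21,0],[-75,-45,0],[-115,-68,0],[-155,-91,0],[-195,-114,0],[-235,-138,0],[-275,-162,0],[-315,-185,0],[-345,-203,0],[-368,-213,0]], "roll": [0,0,0,0,0,0,0,0,0,0]}}

```text
time_s: 11.95
position: [0.3973, -0.3283, 0.1311]
eef_rot: [[0.005, 1.0, 0.001], [1.0, -0.005, -0.002], [-0.002, 0.001, -1.0]]
wrist_force: [1.2, -0.3, 0.5]
width: 0.996
finger_force: 0.0
```

>>> {"fn": "drive_tool", "kwargs": {"travel": [[0,0,0],[0,0,0]], "roll": [0,0]}}

```text
time_s: 12.15
position: [0.3998, -0.3252, 0.1305]
eef_rot: [[0.002, 1.0, 0.001], [1.0, -0.002, -0.0], [-0.0, 0.001, -1.0]]
wrist_force: [0.2, 0.4, 0.1]
width: 0.999
finger_force: 0.0
```

>>> {"fn": "drive_tool", "kwargs": {"travel": [[0,0,20],[0,0,42],[0,0,62],[0,0,80],[0,0,91],[0,0,95.5],[0,0,95.5]], "roll": [0,0,0,0,0,0,0]}}

```text
time_s: 12.85
position: [0.3999, -0.3243, 0.034]
eef_rot: [[-0.001, 1.0, -0.0], [1.0, 0.001, 0.001], [0.001, -0.0, -1.0]]
wrist_force: [-0.5, -0.1, -0.4]
width: 0.999
finger_force: 0.0
```

>>> {"fn": "drive_tool", "kwargs": {"travel": [[0,0,0],[0,0,0],[0,0,0],[0,0,0],[0,0,0],[0,0,0],[0,0,0],[0,0,0],[0,0,-5],[0,0,-20]], "roll": [0,0,0,0,0,0,0,0,0,0], "hand": 0}}

```text
time_s: 13.85
position: [0.3979, -0.3238, 0.053]
eef_rot: [[0.001, 1.0, -0.004], [1.0, -0.001, 0.003], [0.003, -0.004, -1.0]]
wrist_force: [-0.6, 0.7, -2.9]
width: 0.362
finger_force: 30.0
```

>>> {"fn": "drive_tool", "kwargs": {"travel": [[0,0,-20],[5,4,-45],[20,15,-70],[50,37,-70],[85,63,-70],[125,93,-70],[165,122,-70],[205,152,-70],[245,182,-70],[280,208,-70]], "roll": [0,0,0,0,0,0,0,0,0,0]}}

```text
time_s: 14.85
position: [0.6079, -0.042, 0.1235]
eef_rot: [[-0.001, 1.0, -0.002], [1.0, 0.001, 0.001], [0.001, -0.002, -1.0]]
wrist_force: [0.4, -1.2, -2.9]
width: 0.361
finger_force: 30.0
```

>>> {"fn": "drive_tool", "kwargs": {"travel": [[30,22,0],[50,37,0],[60,44,0],[60,44,0],[60,44,0]], "roll": [0,0,0,0,0]}}

```text
time_s: 15.35
position: [0.6502, 0.0124, 0.1237]
eef_rot: [[0.003, 1.0, -0.003], [1.0, -0.003, -0.002], [-0.002, -0.003, -1.0]]
wrist_force: [-0.2, 1.3, -3.8]
width: 0.359
finger_force: 30.0
```

>>> {"fn": "drive_tool", "kwargs": {"travel": [[4,2,0],[4,2,15],[4,2,30],[4,2,42],[4,2,53],[4,2,62],[4,2,68],[4,2,72],[4,2,72]], "roll": [0,0,0,0,0,0,0,0,0]}}

```text
time_s: 16.25
position: [0.6534, 0.0187, 0.0517]
eef_rot: [[0.001, 1.0, -0.001], [1.0, -0.001, -0.0], [-0.0, -0.001, -1.0]]
wrist_force: [0.2, 0.3, -3.4]
width: 0.358
finger_force: 30.0
```

>>> {"fn": "drive_tool", "kwargs": {"travel": [[0,0,1],[0,0,1],[0,0,1],[0,0,1],[0,0,1],[0,0,-15],[0,0,-35],[0,0,-60],[-10,-20,-75],[-30,-50,-75]], "roll": [0,0,0,0,0,0,0,0,0,0], "hand": 1}}

```text
time_s: 17.25
position: [0.6069, -0.0094, 0.1309]
eef_rot: [[-0.003, 1.0, 0.009], [1.0, 0.003, 0.001], [0.001, 0.009, -1.0]]
wrist_force: [0.2, 0.1, 0.5]
width: 1.001
finger_force: 0.0
```

>>> {"fn": "drive_tool", "kwargs": {"travel": [[-20,-40,0],[-40,-80,0],[-60,-120,0],[-75,-148,0],[-79,-162,20],[-79,-165,45],[-79,-165,68],[-79,-165,84],[-79,-165,93],[-79,-165,93]], "roll": [0,0,0,0,0,0,0,0,0,0]}}

```text
time_s: 18.25
position: [0.4386, -0.0902, 0.034]
eef_rot: [[0.001, 1.0, -0.001], [1.0, -0.001, 0.0], [0.0, -0.001, -1.0]]
wrist_force: [0.4, 0.7, 0.4]
width: 1.002
finger_force: 0.0
```

>>> {"fn": "drive_tool", "kwargs": {"travel": [[0,0,0],[0,0,0],[0,0,0],[0,0,0],[0,0,0],[0,0,0],[0,0,0],[0,0,0],[0,0,-5],[0,0,-20]], "roll": [0,0,0,0,0,0,0,0,0,0], "hand": 0}}

```text
time_s: 19.25
position: [0.437, -0.0898, 0.0533]
eef_rot: [[0.001, 1.0, -0.004], [1.0, -0.001, 0.001], [0.001, -0.004, -1.0]]
wrist_force: [0.2, -0.2, -3.4]
width: 0.359
finger_force: 30.0
```

>>> {"fn": "drive_tool", "kwargs": {"travel": [[0,0,-20],[5,10,-45],[10,30,-60],[15,55,-60],[19,85,-60],[19,115,-60],[19,145,-60],[19,172,-60],[19,195,-60],[19,207,-60]], "roll": [0,0,0,0,0,0,0,0,0,0]}}

```text
time_s: 20.25
position: [0.6465, -0.0707, 0.1131]
eef_rot: [[-0.0, 1.0, -0.001], [1.0, 0.0, 0.0], [0.0, -0.001, -1.0]]
wrist_force: [-0.2, 0.1, -2.6]
width: 0.358
finger_force: 30.0
```

>>> {"fn": "drive_tool", "kwargs": {"travel": [[0,5,0],[0,5,0],[0,5,0]], "roll": [0,0,0]}}

```text
time_s: 20.55
position: [0.6491, -0.0713, 0.1137]
eef_rot: [[0.001, 1.0, -0.002], [1.0, -0.001, 0.0], [0.0, -0.002, -1.0]]
wrist_force: [-0.3, 0.5, -3.7]
width: 0.362
finger_force: 30.0
```

```bash
python3 - <<'E'
from h import *
p,d=imaging.read_camera('scene');cv2.imwrite('pics/s2.png',p[170:350,200:420].repeat(3,0).repeat(3,1))
p=cv2.imread('pics/scene0.png')
# check pegs with ray at nose height from original scene view
W=cloud(np.load('scene0.npy'),'scene')
for c,s,m in blobs(W,.024,.045,(215,190,400,340),4):
    t=m&(W[...,2]>.034)
    print(c.round(1),s[4],W[m].mean(0).round(4),W[t].mean(0).round(4))
o=r.observe(); print(o['time_s'],o['position'],o['width'],o['finger_force'],o['wrist_force'])
E
```

```text
[369.8 191.4] 71 [0.3717 0.0189 0.0282] [0.3737 0.0222 0.0351]
[240.5 208.5] 107 [ 0.655  -0.1385  0.035 ] [ 0.6543 -0.1383  0.0398]
[361.3 213.7] 251 [0.4575 0.066  0.0315] [0.458  0.0656 0.0391]
[260.4 224.4] 49 [ 0.6525 -0.0643  0.0312] [ 0.6515 -0.0656  0.0357]
[284.7 244.5] 56 [0.6541 0.0236 0.0315] [0.6532 0.0222 0.0359]
[310.2 265.3] 66 [0.6551 0.1051 0.0318] [0.6534 0.1039 0.0358]
[221.1 274.1] 110 [ 0.7954 -0.0025  0.0252] [nan nan nan]
[339.1 289.2] 72 [0.6566 0.1871 0.0322] [0.6551 0.1854 0.0359]
[371.2 328.2] 302 [0.6787 0.2845 0.0347] [0.6786 0.2847 0.0395]
[273.1 337.8] 37 [0.8108 0.1835 0.0318] [0.8113 0.1868 0.0354]
20.6 [ 0.64921246 -0.07137637  0.11387749] 0.3582508175274475 29.998011589050293 [ 0.12320325  0.2738964  -3.84126728]<stdin>:8: RuntimeWarning: Mean of empty slice.
  ret = um.true_divide(
```

View pics/s2.png

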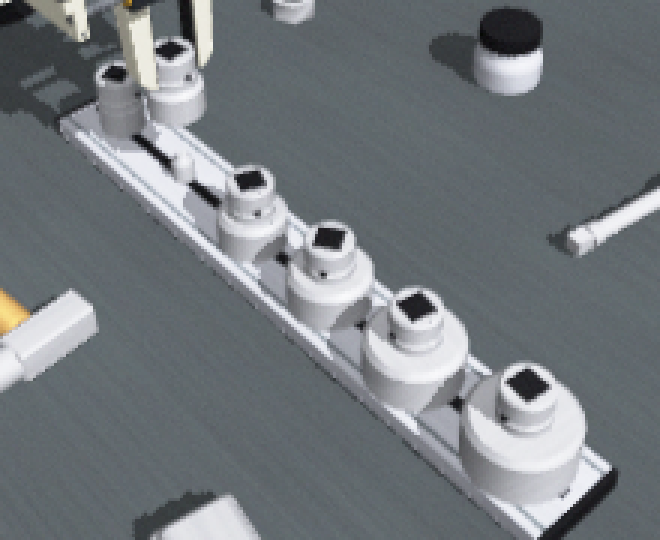

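The crop shows the 51, 59, 67 and large end in step on the bar, and the 43 held above and behind peg a, which is at (182,165). Lower with a 1 mm correction.

>>> {"fn": "drive_tool", "kwargs": {"travel": [[1,1,10],[1,1,20],[1,1,28],[1,1,35],[1,1,41],[1,1,47],[1,1,53],[1,1,58],[1,1,62],[1,1,62]], "roll": [0,0,0,0,0,0,0,0,0,0]}}

```text
time_s: 21.6
position: [0.6511, -0.0702, 0.0514]
eef_rot: [[0.001, 1.0, -0.001], [1.0, -0.001, 0.0], [0.0, -0.001, -1.0]]
wrist_force: [-0.1, 0.5, -3.4]
width: 0.36
finger_force: 30.0
```

No contact force on the way down, so it's on the peg. Release and back away.

>>> {"fn": "drive_tool", "kwargs": {"travel": [[0,0,1],[0,0,1],[0,0,1],[0,0,1],[0,0,1],[0,0,-15],[0,0,-35],[0,0,-65],[0,-20,-95],[0,-60,-110]], "roll": [0,0,0,0,0,0,0,0,0,0], "hand": 1}}

```text
time_s: 22.6
position: [0.5951, -0.0705, 0.166]
eef_rot: [[-0.0, 1.0, 0.009], [1.0, 0.0, -0.001], [-0.001, 0.009, -1.0]]
wrist_force: [0.6, -1.0, -0.5]
width: 1.004
finger_force: 0.0
```

>>> {"fn": "drive_tool", "kwargs": {"travel": [[0,-40,-10],[0,-80,-20],[0,-110,-30],[0,-130,-30],[0,-130,-30],[0,-130,-30]], "roll": [0,0,0,0,0,0]}}

```text
time_s: 23.2
position: [0.4627, -0.0702, 0.1933]
eef_rot: [[0.001, 1.0, 0.003], [1.0, -0.001, -0.0], [-0.0, 0.003, -1.0]]
wrist_force: [1.1, -0.5, -0.2]
width: 0.999
finger_force: 0.0
```

```bash
python3 - <<'E'
from h import *
p,d=imaging.read_camera('scene');cv2.imwrite('pics/s3.png',p[170:350,200:420].repeat(3,0).repeat(3,1))
W=cloud(d,'scene')
for c,s,m in blobs(W,.055,.1,(215,180,410,340),20):
    zt=np.percentile(W[m][:,2],90);t=m&(W[...,2]>zt-.004);print(c.round(),W[t].mean(0).round(4),zt.round(4))
E
```

```text
[239. 197.] [ 0.6497 -0.1482  0.0667] 0.0678
[259. 213.] [ 0.6533 -0.0652  0.0687] 0.0699
[283. 233.] [0.6557 0.023  0.0707] 0.0718
[309. 253.] [0.6549 0.1029 0.0727] 0.0738
[338. 276.] [0.6572 0.1837 0.0748] 0.0758
[375. 303.] [0.6563 0.2701 0.0788] 0.08
```

View pics/s3.png

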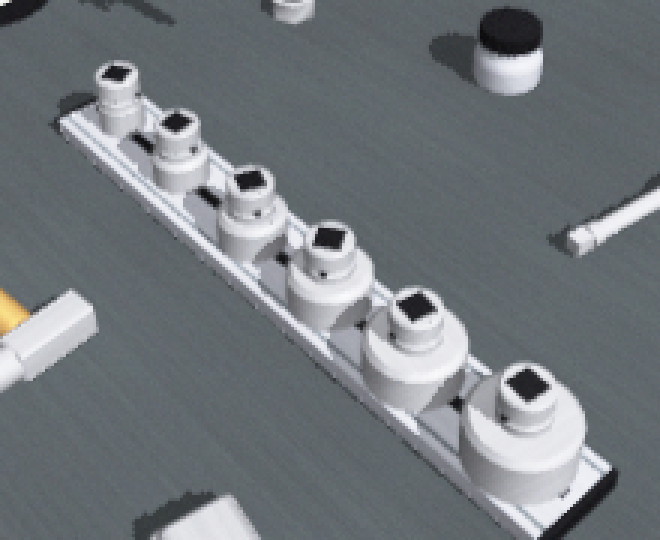

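The picture shows all six sockets upright in step from (118,80) to (525,400). Their tops at about 68, 70, 72, 74, 76 and 80 mm match fully seated heights.

```bash
python3 -c "
from bench import r
print(r.close_job())"
```

```text
the job is handed in; nothing more can be done
None
```

The job is handed in: the 43, 51, 59 and 67 mm sockets stand fully down on pegs a to d in rising order, the end sockets were left alone, and it took about 23 s; no verdict was returned.

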